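Hang the background screen and show the bushed bracket to the inspection camera

TASK

Take the white background screen by its blue tab, hook it over the rail above the green mark, slide it along the rail to the red mark and let go of it there. Then pick the bracket with the brass bush off the blue pallet and hold it up to the inspection camera: upright, above the yellow cross, its bore at the height of the lens axis and the brass bush facing squarely into the lens. Finish while still holding it there, steady in the air; do not touch the camera, and leave the other brackets, tools and containers where they are.

Things in the scene. Friction and masses are not known exactly. Their poses are not given: they have to be found in the camera images.
- screen_tab (a point): centre of the blue grip tab on top of the white background screen: a plate 44 long (x), 10 thick (y), 40 high (z), to be pinched from above across its thickness. It lies 129 above the screen's lower edges (the screen starts standing on the bench) and 24 above the surface that sits on the rail. x runs along the sheets, z up; either way round is right
- screen: the background screen, 0.28 kg, a rigid inverted U: two upright white sheets 120 wide (x) x 107 high x 4 thick, 30 clear between them in y, joined on top by a strip 120 x 38 x 4 (top 109 above the lower edges, underside 105) that carries the tab. The U straddles the rail. Origin under its middle, level with the lower edges
- rail: fixed steel rail along its own x (away from the robot) on two posts; origin on the bench under its middle. Bar 12 in diameter, its axis 174 and its top 180 above the bench; 332 clear between the posts, which stand 175 either side of the middle and have feet 30 x 90 x 12
- rail_mid (a point): middle of the rail's bar, on its axis; x along the bar
- red_mark (a point): middle of the red line painted on a flat white strip on the bench, straight under the rail's bar and opposite the camera: the tab's centre belongs above it. x runs along the rail away from the robot, y to the camera. The parallel green line, where the screen is hooked on, lies 100 back along -x, nearer the robot. Lines 8 wide, 140 long
- camera: blue inspection camera on a low post, fixed; origin on the bench under its middle, body 50 x 70 x 50, top 150 above the bench, foot 70 x 100. It looks level along its own -y, towards the rail. Not to be touched
- lens (a point): middle of the lens's front face, 125 above the bench, 60 from the camera's origin along -y; axes as the camera's
- view_spot (a point): where the bracket's centre is to be held: on the lens axis, 160 in front of the lens (along the camera's -y), 125 above the bench, straight above the middle of the yellow cross on the black mat; 180 from the rail. Axes as the camera's: y points to the lens, z up
- bracket_centre (a point): centre of the bracket with the brass bush: on its bore axis, half-way up. Grey, 0.2 to 0.45 kg, 88 high: foot 34 (x) x 60 (y) x 10; round eye 44 across, bore along x; on top a head 20 (x) x 44 (y) x 30 high, its underside 14 and top 44 above this point. Grip the head from above by its sides, 44 apart in y, so the bore stays free. z up; bush and a yellow stripe on the head top on the -x side
- bracket: the bracket with the brass bush (see its centre); origin under its foot, 44 below the centre
- bush_face (a point): middle of the brass bush's outer face (flange 40 in diameter, 6 proud), 18 from the bracket's centre along its -x
- pallet: fixed blue pallet 110 x 350 carrying three brackets in a row; origin on the bench under its middle, top surface 10 above the bench, lips 6 high at its two ends
- plain_a_centre (a point): centre of a bystander bracket: same shape and size as the bracket to be shown, also standing on the pallet, but all grey, with no brass bush and no yellow stripe; leave it where it stands
- plain_b_centre (a point): centre of a bystander bracket: same shape and size as the bracket to be shown, also standing on the pallet, but all grey, with no brass bush and no yellow stripe; leave it where it stands
- jar_centre (a point): centre of a bystander amber jar with a black lid, 56 in diameter, 70 high
- driver_grip (a point): handle of a bystander blue screwdriver lying on the bench
- spanner_grip (a point): handle of a bystander spanner lying on the bench
- oiler: bystander white bottle with a red cap, 40 in diameter, 100 high; origin under its middle
- bush_spare: bystander spare brass bush standing on the bench, 36 in diameter, 24 high; origin under its middle
There are look-alikes about, which are no part of the job. What is shaped like the bracket but purple is not meant. Of the things that look like the screen, the smallest one is meant.

How it is judged (in metres and radians):
On the way, in this order (a step that is already met when the one before it is completed fails the run):
1. the screen hangs over the rail at the green mark (tab centre within 35 mm of it along the rail) (height (world z) of screen_tab between 0.192 and 0.213 m and y of screen_tab in the frame of red_mark between -0.02 and 0.02 m and angle between screen_tab's own z axis and vertical below 0.15 rad and x of screen_tab in the frame of red_mark between -0.135 and -0.065 m), for 0.2 s.
2. it slides along, hung on the rail, through the stretch between the marks (height (world z) of screen_tab between 0.192 and 0.213 m and y of screen_tab in the frame of red_mark between -0.02 and 0.02 m and angle between screen_tab's own z axis and vertical below 0.15 rad and x of screen_tab in the frame of red_mark between -0.06 and -0.015 m), for 0.05 s.
3. the screen hangs on the rail at the red mark (within 12 mm) and has been let go (height (world z) of screen_tab between 0.192 and 0.213 m and y of screen_tab in the frame of red_mark between -0.02 and 0.02 m and angle between screen_tab's own z axis and vertical below 0.15 rad and x of screen_tab in the frame of red_mark between -0.012 and 0.012 m and contact force between screen and rail above 0.5 N and contact force between screen and the fingers below 0.2 N), for 0.2 s.
At the end, for the whole second after the job is handed in: Screen hangs free on the rail within 12 mm of the red mark; bushed bracket held by the fingers alone, still, centre within 15 mm of the viewing spot each way, upright and bore axis along the lens axis within 0.17 rad, bush towards the lens; plain brackets upright within 30 mm of their places (all of step 3 and x of bracket_centre in the frame of view_spot between -0.015 and 0.015 m and y of bracket_centre in the frame of view_spot between -0.015 and 0.015 m and z of bracket_centre in the frame of view_spot between -0.015 and 0.015 m and y of bush_face in the frame of view_spot above 0 m and angle between the x axis of bracket_centre and the y axis of view_spot, either way round below 0.17 rad and angle between bracket_centre's own z axis and vertical below 0.17 rad and contact force between bracket and the fingers above 2 N and contact force between bracket and pallet below 0.1 N and contact force between bracket and camera below 0.1 N and contact force between bracket and screen below 0.1 N and linear speed of each of bracket, screen below 0.03 m/s and distance of each of plain_a_centre, plain_b_centre from where it was at the start of the episode below 0.03 m and angle between each of plain_a_centre, plain_b_centre's own z axis and vertical below 0.2 rad); the arm keeps its last pose, push and grip.
It fails at once if the camera is touched (more than 2 N) (contact force between camera and the arm above 2 N or contact force between camera and the fingers above 2 N or contact force between camera and bracket above 2 N or contact force between camera and screen above 2 N).
It fails at once if a bystander is moved by more than 30 mm (distance of any of plain_a_centre, plain_b_centre, jar_centre, driver_grip, spanner_grip, oiler, bush_spare from where it was at the start of the episode above 0.03 m).
It fails at once if the bracket or the screen is tipped over (angle between any of bracket_centre, screen_tab's own z axis and vertical above 0.8 rad).
It also fails if it takes over 61 s, if anything falls off the work surface, if the arm or the gripper's body presses on something with over 40 N, if the wrist force passes 120 N, or if a joint passes its speed limit or range.

ROBOT

A 6-joint arm with a two-finger parallel gripper is mounted at the origin on the work surface. World frame = base frame: x ahead of the robot, y to its left, z up, the work surface at z = 0. Lengths are in mm, angles in rad, forces in N, time in s.
With the tool pointing down it reaches from about 250 to 800 mm from the base axis. Payload 3.9 kg.
Tool frame: the origin (TCP) lies midway between the tips of the shut fingers; the grasp point (between the pads) lies bot.hold_point_z behind it (bot.hold_point_z is the distance from the TCP to the grasp point, in mm); z points along the fingers, y is the direction in which the jaws open and shut (so a half turn about z gives the same grasp; the last joint's range is limited). The gripper opens to 85 mm and grips with 20 to 120 N. Pads are 22 mm wide; open, the fingers measure 114 mm over their backs; the gripper's body (76 mm by 85 mm) begins 54 mm behind the grasp point. The pads swing forward as they close: fully open they stand 13 mm farther back than shut.
Start: joints at [-1.126, 0.26, -0.138, 1.173, 0, 1.571], TCP at [225.89, -473.908, 231.304] pointing down, gripper open.
Joint ranges: [-2.78, 2.78], [-0.83, 1.72], [-1.28, 1.37], [-1.9, 2.12], [-1.57, 1.48], [-3.14, 3.14]. Speed limits (rad/s): [2.57, 2.57, 3.14, 3.14, 3.14, 3.14].

INTERFACE

Orientations are given as a unit quaternion [w, x, y, z].
In Python, from workcell import bot gives the robot as it stands.
- The arm moves only by the shell command python3 -m creep 'ROWS' [FORCE]. ROWS is JSON, a list of rows, each a list of 7 numbers: the opening, from 0 (shut) to 1 (fully open), then the shift along the tool's x, y, z in mm, then the turn, a rotation vector about the tool's x, y, z in rad. In form: [[grip, tx, ty, tz, rx, ry, rz], ...]. A call has 1 to 5 rows; each row is the pose to reach, as a shift and turn from the pose commanded when the call began, along the tool's axes at that moment; what a row does not reach only later rows make up. A row lasts 1/10 s, in which the tool goes at most 50 mm and 8.59 degrees, less where a joint would pass 70% of its speed; a pose out of reach is approached as far as the arm can. A call with a gripper value outside its range is refused whole. The fingers move at their own pace and stop on an object; FORCE is the grip in N (left out, the last holds). Time passes only in rows, so rows that repeat a pose let the fingers close. It gives the time, the measured TCP pose, the force and the opening at its end, in the units of the state.
- bot.observe(): the state, without advancing time (a new reading comes with each control period).
- bot.capture(name): name is "side" or "top"; returns (picture, depth): 420x560x3 uint8, red, green, blue; 420x560 float32, mm along the optical axis (not along the pixel's ray), 0 where there is no reading.
- bot.camera_params(name): a dict with "K" (3x3 intrinsics, pixels), "R" (3x3) and "t" (3): a world point X has camera coordinates R X + t. Camera axes: x right, y down, z forward; pixel columns grow to the right and rows downward; lengths in mm; the calibration is good to about 2 mm. A picture is of the moment at which its call begins. camera_params takes no time and is no camera call.
- bot.finish_job(): hands the job in, once; it reports no verdict.
The state is a dict: "clock": time; "qpos": joint angles; "qvel": joint speeds; "joint_torque": joint torques, N m; "ee_pos": TCP position; "ee_rot": TCP orientation; "force": force on the tool from outside, world axes, zero at the start; "moment": the same for the moment, N m; "width": finger opening in mm.
Only numpy, scipy, OpenCV 4.12 (cv2) and the standard library are available. Lean on these libraries where they do the work, as an engineer would, in place of code of your own. Each camera call takes 0.05 s, during which the arm holds its last target. There are 200 camera calls.

## Working session

There is one attempt and no reset: what is moved stays moved. The work goes in short steps, Python scripts to look and compute and a shell command to move; the robot and the scene stay as the last step left them, time stands still between calls to the robot, and variables do not carry over. Pictures are saved under pics/ and viewed, about 8 in all and at most 12, crops included, and the job is handed in when it is done.

```bash
mkdir -p pics
cat > h.py <<'E'
import numpy as np, cv2
from workcell import bot
def snap(n,f):
    p,d=bot.capture(n); cv2.imwrite(f'pics/{f}.png',cv2.cvtColor(p,cv2.COLOR_RGB2BGR)); np.save(f'pics/{f}.npy',d); return p,d
def world(n,d):
    c=bot.camera_params(n);K,R,t=[np.array(c[k]) for k in('K','R','t')]
    v,u=np.mgrid[:d.shape[0],:d.shape[1]]
    P=np.stack([(u-K[0,2])/K[0,0]*d,(v-K[1,2])/K[1,1]*d,d],-1)
    return (P-t.ravel())@R
E
python3 - <<'E'
from h import *
for n in('top','side'):
    p,d=snap(n,n+'0'); c=bot.camera_params(n); print(n,np.round(c['K'],1).tolist(),np.round(c['R'],3).tolist(),np.round(c['t'],0))
s=bot.observe();print(s,bot.hold_point_z)
E
```

```text
top [[417.8, 0.0, 278.3], [0.0, 417.8, 216.8], [0.0, 0.0, 1.0]] [[0.02, -1.0, -0.013], [-0.998, -0.019, -0.062], [0.062, 0.014, -0.998]] [ -39.  523. 1305.]
side [[422.3, 0.0, 280.0], [0.0, 422.3, 214.2], [0.0, 0.0, 1.0]] [[0.997, -0.07, -0.018], [-0.057, -0.614, -0.787], [0.044, 0.786, -0.616]] [-500.  118. 1157.]
{'clock': 0.1, 'qpos': array([-1.12602773e+00,  2.60621952e-01, -1.39257668e-01,  1.17272303e+00,
        4.17800968e-05,  1.57078795e+00]), 'qvel': array([-1.45992263e-03, -1.76035954e-03,  4.08921379e-03,  4.66269896e-04,
        6.40765322e-04,  3.92852914e-05]), 'joint_torque': array([-7.66709763e-04, -4.06508553e+01,  2.54527473e+01,  1.00756579e-02,
       -5.24166489e-05, -1.04327043e-05]), 'ee_pos': array([ 225.62109808, -473.34703587,  230.53959537]), 'ee_rot': array([-8.85526882e-04,  9.75373033e-01,  2.20559810e-01, -1.78817801e-04]), 'force': array([-0.37923273, -0.22140589, -0.50962801]), 'moment': array([ 0.00393106, -0.00498951, -0.04701714]), 'width': 85.28585563039151} 18.700000000000003
```

View pics/top0.png

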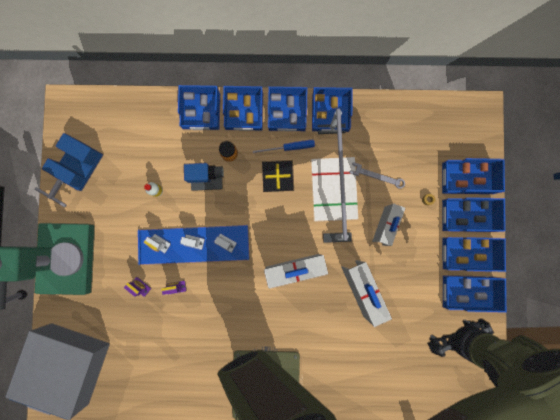

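View pics/side0.png

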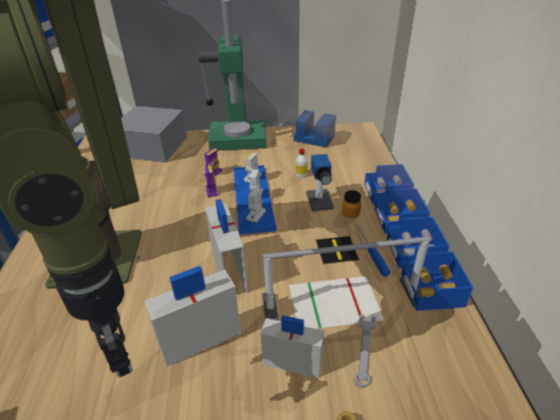

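The top view (image up = +x, left = +y) shows the smallest screen at (390,225), the rail at column ~342, the red line at row 173 and the green at 205. It also shows the yellow cross at (278,177), the camera at (200,173), and a yellow-striped bracket at about (157,243). Next I'll measure these.

```bash
cat > m.py <<'E'
from h import *
p=cv2.cvtColor(cv2.imread('pics/top0.png'),cv2.COLOR_BGR2RGB);d=np.load('pics/top0.npy');W=world('top',d)
h=cv2.cvtColor(p,cv2.COLOR_RGB2HSV)
def rep(name,box,lo,hi,z=None):
    x0,y0,x1,y1=box;m=np.zeros(d.shape,bool);m[y0:y1,x0:x1]=1
    m&=(cv2.inRange(h,lo,hi)>0)&(d>0)
    if z:m&=(W[...,2]>z[0])&(W[...,2]<z[1])
    P=W[m]; 
    if len(P)<3: print(name,len(P));return
    r=cv2.minAreaRect(P[:,:2].astype(np.float32))
    q=P[:,:2]-P[:,:2].mean(0);a=np.linalg.svd(q,full_matrices=False)[2][0]
    print(name,len(P),'mean',np.round(P.mean(0),1),'rect',np.round(r[0],1),np.round(r[1],1),'dir',round(np.degrees(np.arctan2(a[1],a[0])),1),'z',np.round(np.percentile(P[:,2],[5,50,95]),0))
A=((0,0,0),(180,255,255))
rep('tab',(375,200,410,250),(100,120,40),(130,255,255),(90,150))
rep('screen',(370,195,410,255),*A,(95,125))
rep('screen+tab',(370,195,410,255),*A,(40,150))
rep('red',(310,165,360,182),(170,120,60),(180,255,255),(-10,15))
rep('red2',(310,165,360,182),(0,120,60),(8,255,255),(-10,15))
rep('green',(310,195,360,215),(50,80,40),(90,255,255),(-10,15))
rep('rail',(325,130,355,225),*A,(165,195))
rep('cross',(260,160,297,195),(20,120,80),(35,255,255),(-10,15))
rep('camtop',(180,160,225,190),*A,(140,160))
rep('cambody',(180,160,225,190),*A,(90,160))
rep('pallet',(130,220,255,270),(100,150,60),(125,255,255),(3,25))
for n,b in dict(b1=(140,228,175,262),b2=(176,228,208,260),b3=(208,228,245,262)).items():
    rep(n+'head',b,*A,(85,115)); rep(n+'yel',b,(20,90,80),(35,255,255),(80,120)); rep(n+'brass',b,(10,90,60),(35,255,255),(15,85))
rep('big1',(260,250,330,290),(100,120,40),(130,255,255),(100,250));rep('big2',(345,258,395,330),(100,120,40),(130,255,255),(100,250))
E
python3 m.py
python3 -c "
import cv2,numpy as np
t=cv2.imread('pics/top0.png');s=cv2.imread('pics/side0.png')
a=cv2.resize(t[215:275,125:260],None,fx=4,fy=4,interpolation=2);b=cv2.resize(s[140:235,195:335],None,fx=4,fy=4,interpolation=2)
c=np.zeros((a.shape[0]+b.shape[0],560,3),np.uint8);c[:a.shape[0],:a.shape[1]]=a;c[a.shape[0]:,:b.shape[1]]=b;cv2.imwrite('pics/crop1.png',c[:600])"
```

```text
tab 67 mean [ 502.4 -361.3  141.2] rect [ 502.7 -362.7] [ 9.2 41. ] dir 159.3 z [123. 146. 149.]
screen 486 mean [ 503.6 -361.9  107.4] rect [ 503.9 -364.7] [ 39.4 120.9] dir 161.0 z [102. 107. 113.]
screen+tab 716 mean [ 504.1 -358.8  102.9] rect [ 503.9 -364.6] [ 39.8 120.8] dir 161.5 z [ 54. 107. 146.]
red 0
red2 49 mean [ 6.682e+02 -1.914e+02  1.000e-01] rect [ 668.4 -192.3] [  5.8 115.4] dir -86.4 z [-6.  1.  5.]
green 56 mean [ 5.69e+02 -2.08e+02 -3.00e-01] rect [ 569.1 -209.4] [  4.6 134.7] dir -86.4 z [-4. -0.  4.]
rail 410 mean [ 627.4 -205.5  177.1] rect [ 629.9 -205.7] [265.8  12.5] dir -176.3 z [173. 177. 181.]
cross 178 mean [ 6.561e+02 -2.330e+01 -3.000e-01] rect [658.1 -22.9] [62.7 62. ] dir -81.4 z [-5. -0.  4.]
camtop 490 mean [642.4 202.9 147.3] rect [642.3 189.4] [ 50.  109.5] dir -85.6 z [142. 148. 152.]
cambody 671 mean [640.9 193.  142.6] rect [642.2 189.4] [ 50.2 109.5] dir -85.5 z [121. 146. 152.]
pallet 2636 mean [428.7 237.2   8.7] rect [431.3 240.7] [106.  346.7] dir 94.5 z [ 5.  9. 13.]
b1head 114 mean [434.1 343.8  95.8] rect [434.4 344.5] [44.1 20.6] dir 59.9 z [ 90.  96. 101.]
b1yel 32 mean [427.7 348.   97.1] rect [427.7 347.8] [43.1  5.9] dir -120.5 z [ 94.  97. 101.]
b1brass 10 mean [418.6 350.8  70.3] rect [419.7 352.6] [29.3  1.6] dir -121.3 z [66. 71. 75.]
b2head 106 mean [440.8 236.   96.1] rect [440.8 236.6] [44.7 19.9] dir -102.6 z [ 92.  96. 100.]
b2yel 0
b2brass 0
b3head 106 mean [439.9 135.4  95.9] rect [439.9 136.4] [44.1 20. ] dir -117.5 z [ 91.  96. 100.]
b3yel 0
b3brass 0
big1 119 mean [363.8 -82.2 212.6] rect [363.6 -82.1] [13.7 59.4] dir -75.6 z [209. 213. 216.]
big2 158 mean [ 306.1 -286.9  206.6] rect [ 305.7 -288.8] [61.5 13.2] dir -154.6 z [179. 212. 216.]
```

View pics/crop1.png

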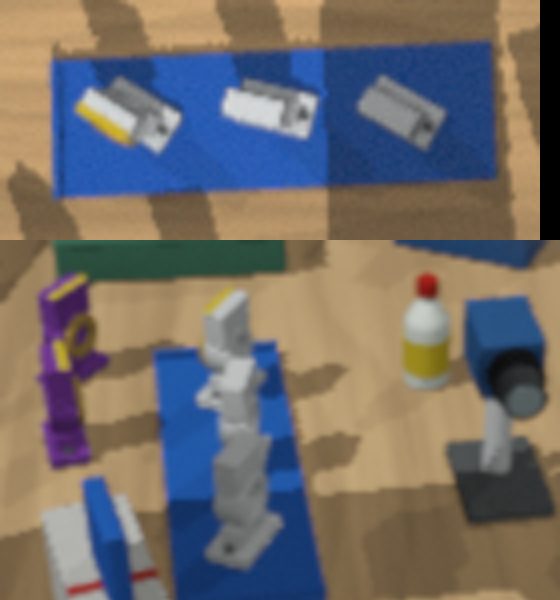

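The target is bracket b1, with the yellow stripe and the brass bush, at (434,344). Its jaw axis lies at 60°. The rail, marks and cross agree with the given sizes: green to red is 100, and rail to cross is 180. Next I'll write a planning helper and work out the approach to the tab.

```bash
cat > go.py <<'E'
import sys; from h import *
from scipy.spatial.transform import Rotation as Ro
s=bot.observe();w,x,y,z=s['ee_rot'];R=Ro.from_quat([x,y,z,w])
def st(): print('t',round(s['clock'],2),'pos',np.round(s['ee_pos'],1),'yaw',round(np.degrees(np.arctan2(*R.as_matrix()[[1,0],0])),1),'tilt',np.round(R.as_matrix()[:2,2],3),'w',round(s['width'],1),'F',np.round(s['force'],1),'q',np.round(s['qpos'],2))
st()
if len(sys.argv)>4:
    X=np.array([float(a) for a in sys.argv[1:4]]);th=float(sys.argv[4])
    T=Ro.from_euler('z',th,degrees=True)*Ro.from_euler('x',180,degrees=True)
    print('shift',np.round(R.inv().apply(X-s['ee_pos']),1),'rot',np.round((R.inv()*T).as_rotvec(),3))
E
python3 go.py 503.5 -363.5 190 -19
python3 - <<'E'
from h import *
d=np.load('pics/top0.npy');W=world('top',d);
m=(abs(W[...,2]-177)<12)&(d>0);m[:, :320]=0;m[:,365:]=0;m[:100]=0;m[250:]=0
P=W[m];u=np.array([.998,.064]);print(np.percentile(P[:,:2]@u,[0,1,2,50,98,99,100]), (np.array([669,-203.2])@u))
E
```

```text
t 0.1 pos [ 225.6 -473.3  230.5] yaw 25.5 tilt [-0.001  0.002] w 85.3 F [-0.4 -0.2 -0.5] q [-1.13  0.26 -0.14  1.17  0.    1.57]
shift [298.1  20.5  40.5] rot [-0.002  0.001  0.776]
[440.9535237  443.80397394 446.49887661 622.24088387 803.07315623
 806.75408016 809.48018404] 654.6572
```

```bash
python3 -m creep '[[1,50,4,0,0,0,0.14],[1,100,8,0,0,0,0.28],[1,150,11,0,0,0,0.42],[1,190,14,5,0,0,0.56],[1,220,16,10,0,0,0.7]]' && python3 go.py 503.5 -363.5 190 -19
```

```text
clock: 0.6
ee_pos: [433.7, -392.4, 220.9]
ee_rot: [-0.0, 0.992, -0.129, 0.0]
force: [-0.8, 0.3, 0.1]
width: 85.5
t 0.6 pos [ 433.7 -392.4  220.9] yaw -14.8 tilt [0. 0.] w 85.5 F [-0.8  0.3  0.1] q [-0.74  0.37 -0.01  1.19  0.    2.66]
shift [ 60.1 -45.8  30.9] rot [-0.    -0.     0.074]
```

```bash
python3 -m creep '[[1,30,-23,10,0,0,0.074],[1,60,-46,30,0,0,0.074],[1,60,-46,60,0,0,0.074],[1,60,-46,80,0,0,0.074],[1,60,-46,92,0,0,0.074]]' && python3 go.py 503.5 -363.5 116 -19 && python3 -c "
from h import *
p,d=snap('side','s1');cv2.imwrite('pics/s1c.png',cv2.cvtColor(cv2.resize(p[230:410,200:400],None,fx=3,fy=3),cv2.COLOR_RGB2BGR))"
```

```text
clock: 1.1
ee_pos: [500.0, -362.8, 126.6]
ee_rot: [-0.001, 0.987, -0.162, -0.002]
force: [0.2, 0.3, -0.3]
width: 85.4
t 1.1 pos [ 500.  -362.8  126.6] yaw -18.7 tilt [-0.004  0.003] w 85.4 F [ 0.2  0.3 -0.3] q [-0.63  0.48 -0.08  1.01 -0.    2.84]
shift [ 3.6 -0.5 10.6] rot [-0.001  0.004  0.005]
```

View pics/s1c.png

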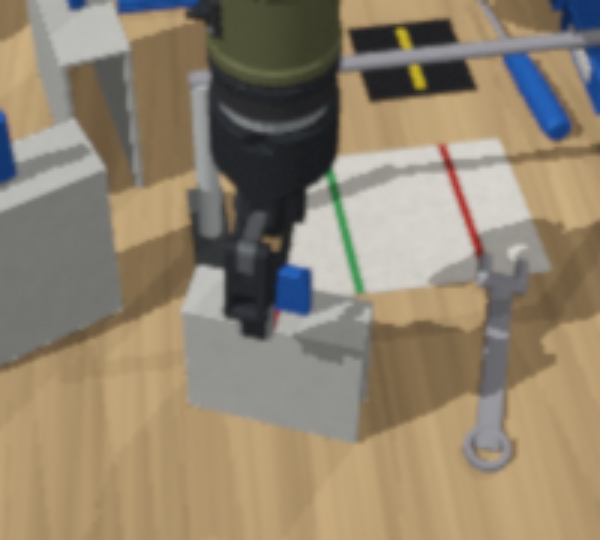

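The near finger stands in front of the tab and the tab is well between the jaws: the tab shows at (295,290) in the crop, with the finger at (250,290). The sideways offset fits the oblique view, so I'll lower the last bit and grip.

```bash
python3 -m creep '[[1,1,0,8,0,0,0],[1,1,0,8,0,0,0],[0,1,0,8,0,0,0],[0,1,0,8,0,0,0],[0,1,0,8,0,0,0]]' 60 && python3 -m creep '[[0,0,0,0,0,0,0],[0,0,0,0,0,0,0],[0,0,0,0,0,0,0]]' && python3 go.py 503.5 -363.5 116 -19
```

```text
clock: 1.65
ee_pos: [502.3, -365.0, 122.2]
ee_rot: [0.0, 0.987, -0.163, 0.001]
force: [-0.4, 0.7, -0.1]
width: 44.2
clock: 1.95
ee_pos: [502.2, -364.7, 121.7]
ee_rot: [0.0, 0.987, -0.163, 0.0]
force: [0.1, 0.4, 3.4]
width: 9.0
t 1.95 pos [ 502.2 -364.7  121.7] yaw -18.8 tilt [ 0.001 -0.   ] w 9.0 F [0.1 0.4 3.4] q [-0.63  0.48 -0.09  1.    0.    2.84]
shift [ 0.9 -1.5  5.7] rot [ 0.    -0.001  0.004]
```

```bash
python3 -m creep '[[0,0,0,-15,0,0,0],[0,0,0,-55,0,0,0],[0,0,0,-100,0,0,0],[0,0,0,-145,0,0,0],[0,0,0,-185,0,0,0]]' && python3 -m creep '[[0,0,0,-20,0,0,0],[0,0,0,-30,0,0,0],[0,0,0,-32,0,0,0]]' && python3 go.py 569 -209.6 340 3.7
python3 - <<'E'
from h import *
p,d=snap('side','s2')
W=world('side',d)
h=cv2.cvtColor(p,cv2.COLOR_RGB2HSV)
m=(cv2.inRange(h,(100,120,40),(130,255,255))>0)&(W[...,2]>250)&(W[...,1]<-300)&(d>0)
P=W[m];print(len(P),P.min(0),P.max(0),P.mean(0))
cv2.imwrite('pics/s2v.png',cv2.cvtColor(p,cv2.COLOR_RGB2BGR))
E
```

```text
clock: 2.45
ee_pos: [501.6, -364.3, 307.9]
ee_rot: [-0.0, 0.987, -0.163, -0.0]
force: [1.2, -0.0, -3.1]
width: 8.9
clock: 2.75
ee_pos: [502.1, -364.7, 338.6]
ee_rot: [0.0, 0.987, -0.163, 0.0]
force: [0.2, -0.4, -2.6]
width: 9.3
t 2.75 pos [ 502.1 -364.7  338.6] yaw -18.8 tilt [ 0. -0.] w 9.3 F [ 0.2 -0.4 -2.6] q [-0.63  0.42  0.38  1.53 -0.    2.84]
shift [  13.5 -168.3   -1.5] rot [ 0.    -0.    -0.392]
256 [ 463.01682034 -422.03167843  327.41786736] [ 521.92411791 -363.02536568  479.36056554] [ 500.60423034 -376.33718378  358.58593006]
```

View pics/s2v.png

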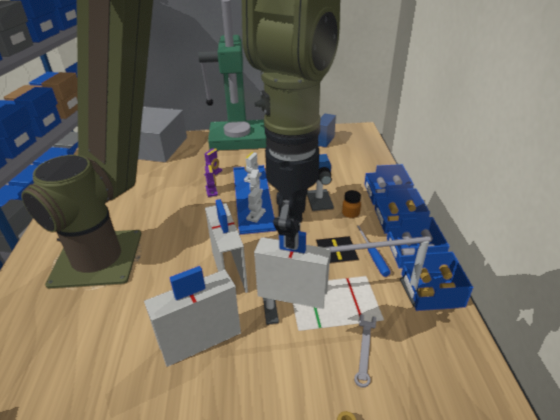

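The screen is lifted and hangs level; its weight reads 2.6 N. Next I'll measure its offset from the TCP, then carry it over green.

```bash
python3 -m creep '[[0,2,-35,-2,0,0,-0.1],[0,5,-75,-2,0,0,-0.2],[0,8,-115,-2,0,0,-0.3],[0,11,-150,-2,0,0,-0.392],[0,13.5,-168,-2,0,0,-0.392]]' && python3 -m creep '[[0,0,0,0,0,0,0],[0,0,0,0,0,0,0],[0,0,0,0,0,0,0]]' && python3 go.py 569 -209.6 340 3.7
cat > sc.py <<'E'
import sys;from h import *
zc=float(sys.argv[1]) # expected tab z
u=np.array([.9979,.0645]);n=np.array([-.0645,.9979]);r=np.array([669,-203.2])
for c in('side','top'):
    p,d=snap(c,'sc_'+c);W=world(c,d);q=W[...,:2]-r;a=q@u;b=q@n
    hs=cv2.cvtColor(p,cv2.COLOR_RGB2HSV)
    m=(d>0)&(abs(b)<45)&(a<120)&(a>-210)&(W[...,2]>zc-100 if c=='side' else W[...,2]>zc-45)&(W[...,2]<zc-18)&(hs[...,1]<60)&(hs[...,2]>75)
    k=cv2.morphologyEx(m.astype(np.uint8),cv2.MORPH_OPEN,np.ones((3,3)))>0
    print(c,k.sum(),'along',np.round(np.percentile(a[k],[0,1,50,99,100]),1),'across',np.round(np.percentile(b[k],[0,1,50,99,100]),1),'z',np.round(np.percentile(W[k][:,2],[1,99]),1))
    t=(d>0)&(abs(b)<25)&(abs(W[...,2]-zc)<28)&(abs(a+50)<120)&(cv2.inRange(hs,(105,140,40),(130,255,255))>0)
    if t.sum(): print(' tab',t.sum(),np.round([a[t].min(),a[t].max(),b[t].mean()],1),np.round(np.percentile(W[t][:,2],[2,98]),1))
E
python3 sc.py 347
```

```text
clock: 3.3
ee_pos: [568.7, -206.8, 337.9]
ee_rot: [-0.001, 0.999, 0.034, -0.002]
force: [0.5, -0.5, -3.3]
width: 9.2
clock: 3.6
ee_pos: [568.1, -210.8, 339.5]
ee_rot: [0.0, 1.0, 0.031, -0.001]
force: [-0.1, 0.4, -3.1]
width: 9.0
t 3.6 pos [ 568.1 -210.8  339.5] yaw 3.6 tilt [-0.002 -0.   ] w 9.0 F [-0.1  0.4 -3.1] q [-0.35  0.39  0.34  1.52 -0.    2.72]
shift [ 1.  -1.1 -0.5] rot [ 0.     0.002 -0.002]
side 2475 along [-163.2 -162.7 -106.9  -44.5  -42.8] across [-24.7 -23.6 -20.8  14.   17.4] z [248.4 326.6]
 tab 168 [-122.8  -82.6   -6.9] [328.6 365.6]
top 134 along [-136.8 -136.1 -106.8  -41.4  -41.2] across [-1.4 -1.2 13.1 18.  18.1] z [306.7 328.4]
```

```bash
python3 -m creep '[[0,1,-1,25,0,0,0],[0,1,-1,55,0,0,0],[0,1,-1,85,0,0,0],[0,1,-1,110,0,0,0],[0,1,-1,130,0,0,0]]' && python3 -m creep '[[0,0,0,4,0,0,0],[0,0,0,8,0,0,0],[0,0,0,12,0,0,0],[0,0,0,12,0,0,0]]' && python3 go.py 668.9 -203.2 197 3.7
```

```text
clock: 4.2
ee_pos: [568.5, -209.5, 208.5]
ee_rot: [-0.0, 1.0, 0.031, -0.001]
force: [0.1, 0.8, -2.5]
width: 8.8
clock: 4.6
ee_pos: [570.0, -209.1, 198.9]
ee_rot: [0.0, 0.999, 0.032, 0.001]
force: [-0.0, -0.0, -2.7]
width: 8.8
t 4.6 pos [ 570.  -209.1  198.9] yaw 3.7 tilt [ 0.001 -0.   ] w 8.8 F [-0.  -0.  -2.7] q [-0.35  0.41  0.01  1.16  0.    2.73]
shift [99.   0.5  2. ] rot [ 0.    -0.001 -0.   ]
```

```bash
python3 -m creep '[[0,0,0,2,0,0,0],[0,0,0,2,0,0,0],[0,0,0,2,0,0,0]]' && python3 go.py && python3 -m creep '[[0,15,0,0,0,0,0],[0,35,0,0,0,0,0],[0,55,0,0,0,0,0],[0,75,0,0,0,0,0],[0,90,0,0,0,0,0]]' && python3 go.py && python3 -m creep '[[0,6,0,0,0,0,0],[0,10,0,0,0,0,0],[0,10,0,0,0,0,0],[0,10,0,0,0,0,0]]' && python3 go.py 670 -203.2 197 3.7 && python3 sc.py 204
```

```text
clock: 4.9
ee_pos: [569.9, -208.8, 196.7]
ee_rot: [0.0, 0.999, 0.032, 0.0]
force: [0.7, 0.5, -2.5]
width: 9.1
t 4.9 pos [ 569.9 -208.8  196.7] yaw 3.7 tilt [ 0.001 -0.   ] w 9.1 F [ 0.7  0.5 -2.5] q [-0.35  0.42  0.    1.16 -0.    2.73]
clock: 5.4
ee_pos: [660.5, -202.8, 196.7]
ee_rot: [0.0, 0.999, 0.032, 0.0]
force: [-2.1, -0.4, 0.0]
width: 9.7
t 5.4 pos [ 660.5 -202.8  196.7] yaw 3.7 tilt [ 0. -0.] w 9.7 F [-2.1 -0.4  0. ] q [-0.3   0.57  0.26  1.26 -0.    2.78]
clock: 5.8
ee_pos: [669.9, -202.3, 196.7]
ee_rot: [-0.0, 0.999, 0.032, 0.001]
force: [1.4, 1.2, -0.7]
width: 9.1
t 5.8 pos [ 669.9 -202.3  196.7] yaw 3.7 tilt [0.002 0.   ] w 9.1 F [ 1.4  1.2 -0.7] q [-0.29  0.58  0.29  1.28  0.    2.78]
shift [ 0.1  0.9 -0.3] rot [ 0.    -0.002  0.   ]
side 2477 along [-209.9 -207.9  -17.9  106.4  119.3] across [-22.9 -21.8 -18.1  15.6  19.3] z [106.2 184.1]
 tab 108 [-22.2  19.5  -4.9] [186.5 222.9]
top 54 along [ 80.6  80.8  98.9 118.5 118.6] across [-4.9 -4.8  1.1  6.   6.2] z [172.4 183.2]
```

```bash
python3 -m creep '[[0.25,0,0,0,0,0,0],[0.4,0,0,0,0,0,0],[0.6,0,0,0,0,0,0],[0.8,0,0,0,0,0,0],[0.8,0,0,0,0,0,0]]' && python3 -m creep '[[0.8,0,0,-10,0,0,0],[0.8,0,0,-40,0,0,0],[0.8,0,0,-80,0,0,0],[0.8,0,0,-120,0,0,0],[0.8,0,0,-150,0,0,0]]' && python3 sc.py 204 && python3 go.py 440 200 350 150
```

```text
clock: 6.4
ee_pos: [669.4, -202.3, 196.3]
ee_rot: [-0.0, 0.999, 0.032, -0.0]
force: [0.7, 0.9, 0.5]
width: 68.3
clock: 6.9
ee_pos: [669.5, -202.3, 350.3]
ee_rot: [0.001, 0.999, 0.032, 0.002]
force: [0.2, -1.3, 1.3]
width: 68.3
side 2505 along [-209.9 -207.8  -18.1  108.3  119.9] across [-24.9 -22.7 -18.6  15.6  19.1] z [106.1 184. ]
 tab 285 [-22.5  19.3  -4.3] [187.8 223.4]
top 68 along [ 14.8  15.3  95.2 118.5 118.8] across [-3.4 -3.4  3.5 19.6 19.7] z [162.3 185. ]
t 7.0 pos [ 671.1 -202.7  352.8] yaw 3.7 tilt [ 0.01  -0.003] w 68.0 F [ 0.8 -0.1  1.6] q [-0.29  0.6   0.73  1.69 -0.    2.78]
shift [-204.6 -416.8   -0.7] rot [ 1.400e-02  1.000e-03 -2.553e+00]
```

View pics/sc_side.png

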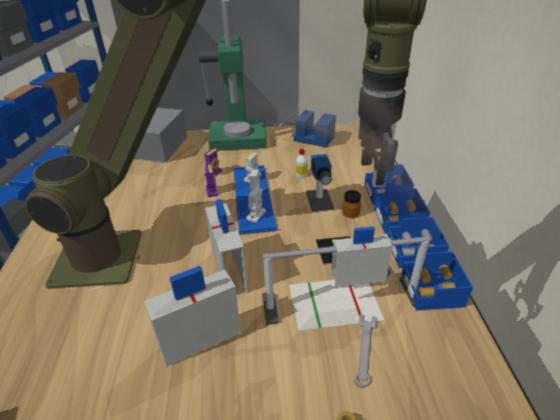

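The screen hangs level and free on the rail at the red mark, with tab centre about -1.5 mm along. Next, on to the bracket.

```bash
python3 -m creep '[[0.9,-8,-25,0,0,0,-0.14],[0.9,-18,-60,0,0,0,-0.28],[0.9,-30,-95,0,0,0,-0.42],[0.9,-45,-130,0,0,0,-0.56],[0.9,-60,-165,0,0,0,-0.7]]' && python3 go.py 500 200 345 120
```

```text
clock: 7.5
ee_pos: [597.8, -40.2, 345.8]
ee_rot: [-0.0, 0.927, 0.376, -0.0]
force: [0.6, 0.3, 0.4]
width: 76.5
t 7.5 pos [597.8 -40.2 345.8] yaw 44.1 tilt [-0.001  0.   ] w 76.5 F [0.6 0.3 0.4] q [-0.07  0.38  0.33  1.52  0.    2.3 ]
shift [  97.1 -240.6    0.9] rot [-1.000e-03 -0.000e+00 -1.324e+00]
```

```bash
python3 -m creep '[[1,18,-44,0,0,0,-0.14],[1,36,-88,0,0,0,-0.28],[1,54,-132,0,0,0,-0.42],[1,70,-172,0,0,0,-0.56],[1,84,-208,0,0,0,-0.7]]' && python3 go.py 434.4 344.5 200 150
```

```text
clock: 8.0
ee_pos: [514.1, 168.5, 346.2]
ee_rot: [-0.0, 0.741, 0.671, -0.0]
force: [0.2, -0.3, -0.2]
width: 85.4
t 8.0 pos [514.1 168.5 346.2] yaw 84.3 tilt [-0.  0.] w 85.4 F [ 0.2 -0.3 -0.2] q [0.32 0.27 0.17 1.47 0.   1.99]
shift [167.2 -96.7 146.2] rot [-0.    -0.    -1.147]
```

```bash
python3 -m creep '[[1,35,-20,10,0,0,-0.14],[1,75,-43,30,0,0,-0.28],[1,115,-66,60,0,0,-0.42],[1,150,-87,90,0,0,-0.56],[1,167,-97,100,0,0,-0.7]]' && python3 go.py 434.4 344.5 200 150
```

```text
clock: 8.5
ee_pos: [433.8, 344.4, 243.4]
ee_rot: [-0.001, 0.466, 0.885, -0.002]
force: [0.7, 0.2, 0.8]
width: 85.8
t 8.5 pos [433.8 344.4 243.4] yaw 124.5 tilt [-0.004 -0.002] w 85.8 F [0.7 0.2 0.8] q [ 0.67  0.31 -0.04  1.23  0.    1.64]
shift [-0.3  0.7 43.4] rot [-0.004 -0.001 -0.445]
```

```bash
python3 -m creep '[[1,0,0,15,0,0,-0.14],[1,0,0,35,0,0,-0.28],[1,0,0.5,60,0,0,-0.42],[1,0,0.5,85,0,0,-0.445],[1,0,0.5,105,0,0,-0.445]]' && python3 -m creep '[[1,0,0,0,0,0,0],[1,0,0,0,0,0,0]]' && python3 go.py 434.4 344.5 62 150 && python3 -c "
from h import *
for n,b in (('top',(140,225,190,275)),('side',(200,120,290,240))):
    p,d=snap(n,'br_'+n)
a=cv2.imread('pics/br_top.png')[215:275,120:190];b=cv2.imread('pics/br_side.png')[120:240,190:330]
a=cv2.resize(a,(700,600))[:,:400+0] if 0 else cv2.resize(a,(350,300));b=cv2.resize(b,(420,360))
c=np.zeros((360,770,3),np.uint8);c[:300,:350]=a;c[:,350:]=b;cv2.imwrite('pics/br.png',c)"
```

```text
clock: 9.0
ee_pos: [436.3, 342.8, 139.6]
ee_rot: [-0.0, 0.263, 0.965, -0.001]
force: [-0.2, -0.6, -0.2]
width: 85.3
clock: 9.2
ee_pos: [436.9, 343.1, 141.3]
ee_rot: [-0.0, 0.263, 0.965, -0.0]
force: [1.2, -0.1, 0.0]
width: 85.7
t 9.2 pos [436.9 343.1 141.3] yaw 149.5 tilt [-0.001 -0.001] w 85.7 F [ 1.2 -0.1  0. ] q [ 0.67  0.36 -0.23  0.98  0.    1.2 ]
shift [ 2.8 -0.  79.3] rot [-0.001 -0.    -0.008]
```

View pics/br.png

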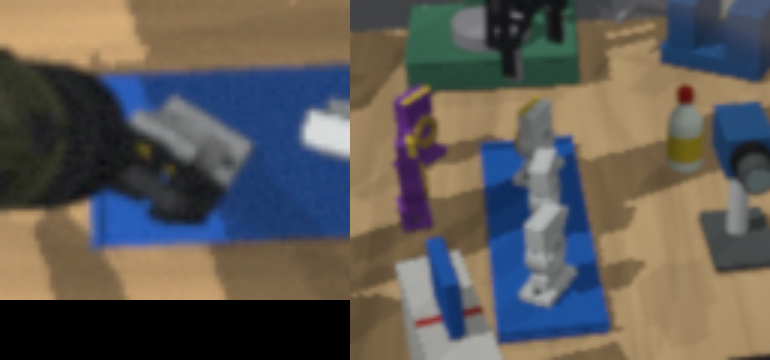

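The fingers stand above the striped bracket's head in both views, on either side of it. I'll descend and grip.

```bash
python3 -m creep '[[1,2.5,0,15,0,0,0],[1,2.5,0,35,0,0,0],[1,2.5,0,55,0,0,0],[1,2.5,0,70,0,0,0],[1,2.5,0,79,0,0,0]]' && python3 -m creep '[[1,0,0,0,0,0,0],[0.3,0,0,0,0,0,0],[0.3,0,0,0,0,0,0],[0.3,0,0,0,0,0,0],[0.3,0,0,0,0,0,0]]' 70 && python3 go.py 434.4 344.5 62 150
```

```text
clock: 9.8
ee_pos: [435.4, 344.9, 62.4]
ee_rot: [0.0, 0.263, 0.965, 0.0]
force: [0.6, -0.2, -0.6]
width: 85.0
clock: 10.3
ee_pos: [435.7, 345.0, 63.5]
ee_rot: [0.001, 0.263, 0.965, 0.001]
force: [-0.3, -0.9, 6.0]
width: 43.1
t 10.3 pos [435.7 345.   63.5] yaw 149.5 tilt [0.002 0.001] w 43.1 F [-0.3 -0.9  6. ] q [ 0.67  0.43 -0.35  0.79 -0.    1.2 ]
shift [ 0.8 -1.1  1.5] rot [ 0.002  0.001 -0.008]
```

```bash
python3 -m creep '[[0,0,0,-4,0,0,0],[0,0,0,-20,0,0,0],[0,0,0,-60,0,0,0],[0,0,0,-100,0,0,0],[0,0,0,-140,0,0,0]]' && python3 -m creep '[[0,0,0,-30,0,0,0],[0,0,0,-40,0,0,0],[0,0,0,-40,0,0,0]]' && python3 go.py 480 150 244 130 && python3 -c "
from h import *
p,d=snap('side','lift');W=world('side',d);cv2.imwrite('pics/lift_c.png',cv2.resize(cv2.imread('pics/lift.png')[20:240,150:360],None,fx=2.5,fy=2.5))"
```

```text
clock: 10.8
ee_pos: [434.3, 344.1, 203.1]
ee_rot: [-0.001, 0.263, 0.965, -0.001]
force: [1.0, 1.1, -2.4]
width: 43.1
clock: 11.1
ee_pos: [435.6, 345.1, 243.2]
ee_rot: [0.001, 0.263, 0.965, 0.001]
force: [0.3, -0.7, -3.6]
width: 42.9
t 11.1 pos [435.6 345.1 243.2] yaw 149.5 tilt [0.002 0.002] w 42.9 F [ 0.3 -0.7 -3.6] q [ 0.67  0.31 -0.04  1.22  0.    1.2 ]
shift [-137.3 -145.6   -1. ] rot [0.002 0.    0.341]
```

View pics/lift_c.png

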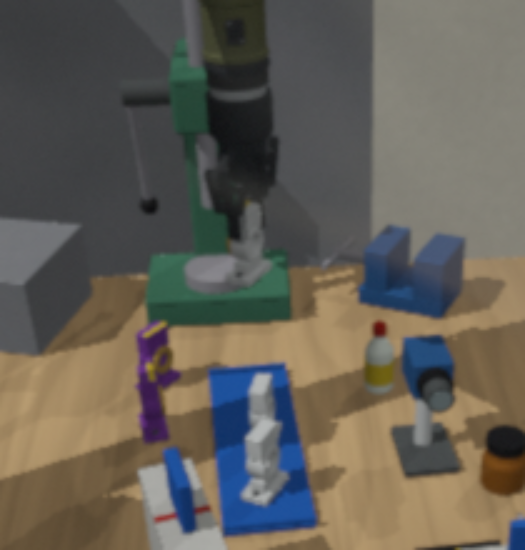

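The bracket hangs upright in the fingers with the pallet cleared; the two plain ones stand. Next I'll carry it around the camera to the cross.

```bash
python3 -m creep '[[0,-20,-22,0,0,0,0.1],[0,-47,-50,0,0,0,0.22],[0,-77,-82,0,0,0,0.36],[0,-107,-114,0,0,0,0.5],[0,-137,-146,0,0,0,0.64]]' && python3 go.py 560 10 244 93.7
```

```text
clock: 11.65
ee_pos: [477.5, 147.3, 239.4]
ee_rot: [-0.002, 0.555, 0.832, -0.002]
force: [1.2, 0.0, -4.6]
width: 43.1
t 11.65 pos [477.5 147.3 239.4] yaw 112.6 tilt [-0.005 -0.002] w 43.1 F [ 1.2  0.  -4.6] q [ 0.3   0.22 -0.17  1.18 -0.    1.48]
shift [-158.5   23.5   -4.8] rot [-0.005  0.     0.329]
```

```bash
python3 -m creep '[[0,-40,6,-1,0,0,0.09],[0,-80,12,-1,0,0,0.18],[0,-115,17,-1,0,0,0.27],[0,-145,21,-1,0,0,0.329],[0,-158,23,-1,0,0,0.329]]' && python3 -m creep '[[0,0,0,0,0,0,0],[0,0,0,0,0,0,0]]' && python3 go.py 657.7 -23.2 134.5 93.7
```

```text
clock: 12.15
ee_pos: [561.3, 10.2, 240.1]
ee_rot: [-0.001, 0.683, 0.73, -0.002]
force: [-0.3, 0.0, -3.0]
width: 43.0
clock: 12.35
ee_pos: [560.3, 13.2, 241.7]
ee_rot: [-0.002, 0.682, 0.732, -0.001]
force: [-0.1, -0.2, -2.8]
width: 43.0
t 12.35 pos [560.3  13.2 241.7] yaw 94.0 tilt [-0.004  0.001] w 43.0 F [-0.1 -0.2 -2.8] q [ 0.02  0.32 -0.03  1.23  0.    1.52]
shift [-43.3  95.  106.8] rot [-0.004 -0.001  0.006]
```

```bash
python3 -m creep '[[0,-10,20,15,0,0,0],[0,-20,45,35,0,0,0],[0,-32,70,60,0,0,0],[0,-42,90,85,0,0,0],[0,-43,95,104,0,0,0]]' && python3 -m creep '[[0,0,0,0,0,0,0],[0,0,0,0,0,0,0],[0,0,0,0,0,0,0]]' && python3 go.py 657.7 -23.2 134.5 93.7
cat > br.py <<'E'
from h import *
S=np.array([657.7,-23.2,125]);yv=np.array([-.0645,.9979,0]);xv=np.array([.9979,.0645,0])
for c in('side','top'):
    p,d=snap(c,'fin_'+c);W=world(c,d)-S;a,b,z=W@xv,W@yv,W[...,2]
    hs=cv2.cvtColor(p,cv2.COLOR_RGB2HSV)
    for n,m in(('grey',(hs[...,1]<60)&(hs[...,2]>60)),('brass',cv2.inRange(hs,(12,90,60),(35,255,255))>0)):
        k=m&(d>0)&(abs(a)<55)&(abs(b)<45)&(z>-80)&(z<60)
        k=cv2.morphologyEx(k.astype(np.uint8),cv2.MORPH_OPEN,np.ones((2,2)))>0
        if k.sum()>3: print(c,n,k.sum(),*[np.round(np.percentile(q[k],[2,50,98]),1) for q in(a,b,z)])
E
python3 br.py && python3 sc.py 204
```

```text
clock: 12.85
ee_pos: [660.3, -22.6, 136.9]
ee_rot: [-0.0, 0.681, 0.732, -0.0]
force: [-0.8, -0.1, -2.8]
width: 43.3
clock: 13.15
ee_pos: [659.3, -22.6, 140.8]
ee_rot: [0.0, 0.681, 0.732, 0.001]
force: [-0.5, 0.1, -2.2]
width: 43.4
t 13.15 pos [659.3 -22.6 140.8] yaw 94.1 tilt [0.001 0.   ] w 43.4 F [-0.5  0.1 -2.2] q [-0.03  0.53  0.05  1.09  0.    1.47]
shift [-0.5 -1.7  6.3] rot [ 0.001 -0.     0.007]
side grey 655 [-27.7   2.4  67.1] [-16.4  -8.5 120.7] [-126.5   -2.7   50.6]
side brass 20 [-10.1   1.2  21.4] [-4.9  4.   8.4] [46.9 49.2 55.2]
side 2521 along [-209.9 -207.8  -17.7  107.5  118.3] across [-24.4 -22.7 -18.7  15.4  19.4] z [105.6 184.3]
 tab 285 [-23.   20.4  -4.2] [187.7 223.3]
top 746 along [-207.9 -205.   -29.8  113.7  118.8] across [-18.  -16.7   1.5  19.6  20.1] z [167.7 185.7]
 tab 59 [-20.5  20.5   3.8] [199.4 225.7]
```

View pics/fin_side.png

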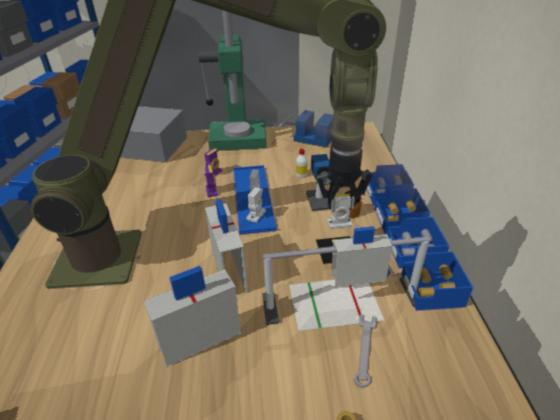

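View pics/fin_top.png

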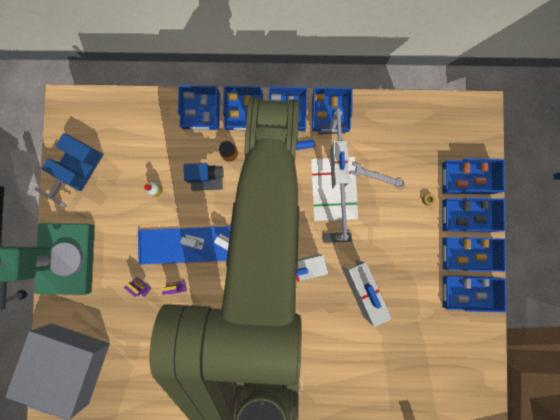

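The bracket hangs above the cross, with stripe and bush on the lens side and the camera clear. It's about 5 mm high, so one small correction.

```bash
python3 -m creep '[[0,0,-1,3,0,0,0],[0,0,-2,6,0,0,0],[0,0,-2,6,0,0,0],[0,0,-2,6,0,0,0]]' && python3 -m creep '[[0,0,0,0,0,0,0],[0,0,0,0,0,0,0],[0,0,0,0,0,0,0],[0,0,0,0,0,0,0],[0,0,0,0,0,0,0]]' && python3 br.py && python3 sc.py 204 && python3 go.py 657.7 -23.2 134.5 93.7
```

```text
clock: 13.75
ee_pos: [657.1, -23.8, 133.0]
ee_rot: [-0.0, 0.682, 0.731, -0.0]
force: [-0.3, 0.5, -2.7]
width: 42.9
clock: 14.25
ee_pos: [657.4, -23.7, 133.3]
ee_rot: [0.0, 0.682, 0.731, 0.0]
force: [-0.2, 0.7, -2.9]
width: 43.1
side grey 652 [-29.6   0.3  62.5] [-17.2  -9.6 111.4] [-126.7  -10.5   42.2]
side brass 20 [-15.    6.6  18.7] [-0.5  3.3  6.6] [39.5 40.9 42.9]
side 2521 along [-209.9 -207.9  -18.5  107.9  119.6] across [-23.6 -22.7 -18.7  15.7  19. ] z [106.  184.2]
 tab 285 [-22.6  20.   -4.3] [187.5 223.4]
top 764 along [-208.2 -205.3  -26.5  113.7  119.7] across [-18.7 -17.5   2.   19.6  20.2] z [165.4 185.7]
 tab 59 [-20.4  20.7   3.8] [202.  225.2]
t 14.45 pos [657.4 -23.7 133.3] yaw 94.0 tilt [0. 0.] w 43.0 F [ 0.2 -0.1 -2.8] q [-0.04  0.54  0.04  1.07  0.    1.46]
shift [ 0.5  0.3 -1.2] rot [ 0.    -0.     0.005]
```

```bash
python3 -c "
from workcell import bot;print(bot.finish_job())"
```

```text
the job is handed in; nothing more can be done
None
```

I handed the job in at about 14.5 s of the 61 s allowed, after both parts went through without a retry. No verdict was reported.

**Screen:** I took the smallest screen by its blue tab, hooked it over the rail at the green mark, slid it to the red mark and let go. The last check put the tab centre about 1 mm from the red mark along the rail. It hung level, with the tab top at about 224 mm.

**Bracket:** I gripped the brass-bush bracket by its head at 70 N, carried it clear of the camera and held it above the yellow cross. The last check had these readings:

| Check | Reading |
|---|---|
| Gripper position | within 1 mm of the planned spot sideways |
| Bracket height | about 1–2 mm low |
| Tool tilt | about 0 |
| Turn error of the gripper | about 0.005 rad |
| Yellow stripe (bush side) | facing the lens |
| Finger opening | 43 mm on the 44 mm head |

**What the checks don't cover:**
- **Camera disagreement:** the two cameras disagreed by about 8 mm on the tab's position across the rail (−4 against +4). I put this down to each seeing one face of the tab, and it is inside the 20 mm limit.
- **Bush:** it was hidden from both cameras at the end, so its direction comes from the stripe.
- **Bystanders:** I checked these only by eye in the pictures; all that were in view looked unmoved.

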